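Put the scrub brush away and drag the box lid shut

TASK

Lay the scrub brush down inside the open front well of the long lidded box and let go of it. Then, as the lid has no handle, press down gently on its bare front strip and drag it by friction out from under the cover until the box is fully shut. Press no harder than you need, and leave the other things on the bench where they stand.

Things in the scene. Friction and masses are not known exactly. Their poses are not given: they have to be found in the camera images.
- caddy: Long grey plastic brush box fixed to the bench, 341 mm long (its x), 166 wide (y), walls 86 high. Origin on the bench; x points from its front (robot side) to its rear, z up. Inner faces: front wall x -160 mm, side walls y +-75 mm. A fixed cover (top 92 mm high) roofs it from x +20 to +175 mm; the lid is stowed below it. A low cross wall, 50 mm high, at x -2 to +2 ends the front well.
- well (a point): Centre of the floor of the open front well, 5 mm above the bench; axes as caddy. The well is 158 mm long (x) and 150 wide (y). Its mouth is 150 mm wide and, with the lid stowed, 120 to 135 mm long, counted from the front wall, which is 79 mm from this point along -x.
- lid (a joint): Travel of the flat wooden lid (190 x 146 x 6 mm, no handle, dark lines across its front strip) towards the front: 0 stowed, 0.135 m fully shut against the front wall. Its front edge is at caddy x = -25 mm minus this value; its rear never leaves the cover. It needs about 3.5 N of drag (a press of some 10 N or more), stays where left, is rigid, not sprung; a press above 25 N would crack it.
- cover_edge (a point): Middle of the cover's front edge, on its top, 92 mm high (caddy x +20 mm); 45 to 60 mm of lid show in front of it at the start. The lid is sunk between the walls on warped runners that differ each time and are not measured: its top is 63 to 77 mm above the bench here and slopes up or down by at most 0.04 rad, to 56 to 84 mm at the front wall; it slides along that slope. Find it by touch.
- brush_centre (a point): Centre (half-way up, 20 mm) of the loose scrub brush, 95 mm long (its x), 42 wide (y), 40 high, about 130 g: a green block (upper 24 mm, full width) on stiff white bristles (lower 16 mm, 36 mm wide). It stands on its bristles on the bench, left or right of the box. z up.
- jar_centre (a point): Bystander: middle of a glass jar with a steel cap, 68 mm diameter, 90 high; stands on the side of the box where the brush is not.
- soap_centre (a point): Bystander: middle of a yellow bar of soap 80 x 50 x 25 mm, lying on the cover of the box.
- dipper_centre (a point): Bystander: middle of the pink dipper's cup, 110 mm across, 75 high, its flat handle pointing along its x to 163 mm from the cup's axis.
There are look-alikes about, which are no part of the job. Of the things like the part that bears brush_centre, leave any that is purple or yellow; of the rest the larger one is meant.

How it is judged:
By the outcome, as a careful person would: the job done as asked, in the order asked, and still so for the second after the job is handed in, with the robot touching nothing.
It also fails if it takes over 72 s, if anything falls off the work surface, if the arm or the gripper's body presses on something with over 40 N, if the wrist force passes 120 N, or if a joint passes its speed limit or range.

ROBOT

A 6-joint arm with a two-finger parallel gripper is mounted at the origin on the work surface. World frame = base frame: x ahead of the robot, y to its left, z up, the work surface at z = 0. Lengths are in m, angles in rad, forces in N, time in s.
With the tool pointing down it reaches from about 0.3 to 0.775 m from the base axis. Payload 14.6 kg.
Tool frame: the origin (TCP) lies at the very end of the fingers, on their centre line; the grasp point (between the pads) lies 19 mm behind it; x points along the fingers, z is the direction in which the jaws open and shut, and the axes are right-handed (so a half turn about x gives the same grasp; the last joint's range is limited). The gripper opens to 94 mm and grips with 3 to 60 N. Pads are 16 mm wide; open, the fingers measure 119 mm over their backs; the gripper's body (75 mm by 177 mm) begins 78 mm behind the grasp point.
Start: joints at [-1.288, 0.3, 1.521, -0, 1.321, -0.067], TCP at [0.188, -0.517, 0.205] pointing down, gripper open.
Joint ranges: [-3.03, 3.03], [-0.79, 2.21], [0.23, 2.52], [-1.04, 4.18], [0, 3.07], [-2.55, 2.55]. Speed limits (rad/s): [2.22, 2.22, 2.57, 3.14, 3.14, 3.14].

INTERFACE

Orientations are given as [roll, pitch, yaw] about the fixed x, y, z axes, in that order (R = Rz(yaw) Ry(pitch) Rx(roll)).
In Python, from station import ctrl gives the robot as it stands. The module is installed in compiled form; this text tells all that it offers.
- The arm moves only by the tool servo_tool, never from a script. Its argument "motion" is one flat list of numbers, 4 for each row, row after row: the shift along the tool's x, y, z in mm, then the turn about the tool's x in degrees. In form: [dx, dy, dz, roll, dx, dy, dz, roll, ...]. A call has 1 to 20 rows; each row is the pose to reach, as a shift and turn from the pose commanded when the call began, along the tool's axes at that moment; what a row does not reach only later rows make up. A row lasts 1/8 s, in which the tool goes at most 62.5 mm and 10.7 degrees, less where a joint would pass 70% of its speed; a pose out of reach is approached as far as the arm can. A call with a gripper value outside its range is refused whole. "gripper" is the opening, from 0 (shut) to 1 (fully open), set as the call begins (left out, the last holds). The fingers move at their own pace and stop on an object; "force" is the grip in N (left out, the last holds). Time passes only in rows, so rows that repeat a pose let the fingers close. It gives the time, the measured TCP pose, the force and the opening at its end, in the units of the state.
- ctrl.get_obs(): the state, without advancing time (a new reading comes with each control period).
- ctrl.camera(name): name is "scene" or "top"; returns a dict with "color" (400x640x3 uint8, red, green, blue), "z_map" (400x640 float32, m along the optical axis (not along the pixel's ray), 0 where there is no reading), "fx", "fy", "cx", "cy" (pixels), "rvec" (rotation vector, rad) and "tvec" (3), from world to camera coordinates, as OpenCV has them. Camera axes: x right, y down, z forward; pixel columns grow to the right and rows downward; lengths in m; the calibration is good to about 2 mm. A picture is of the moment at which its call begins.
- ctrl.hand_in(): hands the job in, once; it reports no verdict.
The state is a dict: "time_s": time; "qpos": joint angles; "joint_vel": joint speeds; "tau": joint torques, N m; "ee_pos": TCP position; "eef_rot": TCP orientation; "force": force on the tool from outside, world axes, zero at the start; "moment": the same for the moment, N m; "grip_width": finger opening in m.
Only numpy, scipy, OpenCV 4.12 (cv2) and the standard library are available. Lean on these libraries where they do the work, as an engineer would, in place of code of your own. Each camera call takes 0.05 s, during which the arm holds its last target.

## Working session

There is one attempt and no reset: what is moved stays moved. The work goes in short steps, Python scripts to look and compute and a tool call to move; the robot and the scene stay as the last step left them, time stands still between calls to the robot, and variables do not carry over. Pictures are saved under pics/ and viewed, and the job is handed in when it is done.

Besides the shell and the picture viewer there is one more tool, called after ">>>" by a JSON object that holds its "api" and its "payload". servo_tool: Moves the arm, as the interface text tells. Its arguments: {"type":"object","properties":{"motion":{"type":"array","items":{"type":"number"}},"gripper":{"type":"number"},"force":{"type":"number"}},"required":["motion"]}

```bash
mkdir -p pics
cat > h.py <<'E'
import numpy as np, cv2
from station import ctrl
def cam(n):
    c=ctrl.camera(n); np.savez('%s.npz'%n,**c); return c
def load(n): return dict(np.load('%s.npz'%n))
def save(c,name,box=None,s=1):
    im=c['color'][:,:,::-1]
    if box: im=im[box[1]:box[3],box[0]:box[2]]
    im=cv2.resize(im,None,fx=s,fy=s,interpolation=cv2.INTER_CUBIC); cv2.imwrite('pics/'+name,im)
def RT(c):
    R,_=cv2.Rodrigues(np.array(c['rvec'],float)); return R,np.array(c['tvec'],float).ravel()
def px(c,u,v,z=None):
    R,t=RT(c); ray=np.array([(u-c['cx'])/c['fx'],(v-c['cy'])/c['fy'],1.])
    if z is None:
        d=c['z_map'][int(round(v)),int(round(u))]; return R.T@(ray*d-t)
    o=-R.T@t; w=R.T@ray; return o+w*(z-o[2])/w[2]
def proj(c,P):
    R,t=RT(c); q=R@np.array(P)+t; return [c['fx']*q[0]/q[2]+c['cx'],c['fy']*q[1]/q[2]+c['cy']]
E
python3 - <<'E'
from h import *
for n in ['scene','top']:
    c=cam(n); save(c,n+'0.png',s=1.25); R,t=RT(c); print(n,-R.T@t,c['fx'])
print(ctrl.get_obs())
E
```

```text
scene [ 1.26409223 -0.22332614  1.20379967] 408.7270224692806
top [0.36074015 0.03811885 1.30956245] 399.1473264186339
{'time_s': 0.1, 'qpos': array([-1.28755000e+00,  3.00435927e-01,  1.52150130e+00, -8.27626031e-06,
        1.32069224e+00, -6.66191281e-02]), 'joint_vel': array([ 0.00086135, -0.00174014, -0.00271873,  0.00143768,  0.00103317,
        0.00071642]), 'tau': array([-1.60648860e-04, -5.32641327e+01, -3.53287303e+01,  7.08532822e-02,
        2.34265690e-02, -5.53447967e-05]), 'ee_pos': array([ 0.18844599, -0.51646719,  0.20493937]), 'eef_rot': array([3.08270534, 1.56975948, 1.86177652]), 'force': array([-0.26076377, -0.67484325,  0.66057587]), 'moment': array([ 0.00143525,  0.02547546, -0.02300691]), 'grip_width': 0.09381218966943895}
```

View pics/scene0.png

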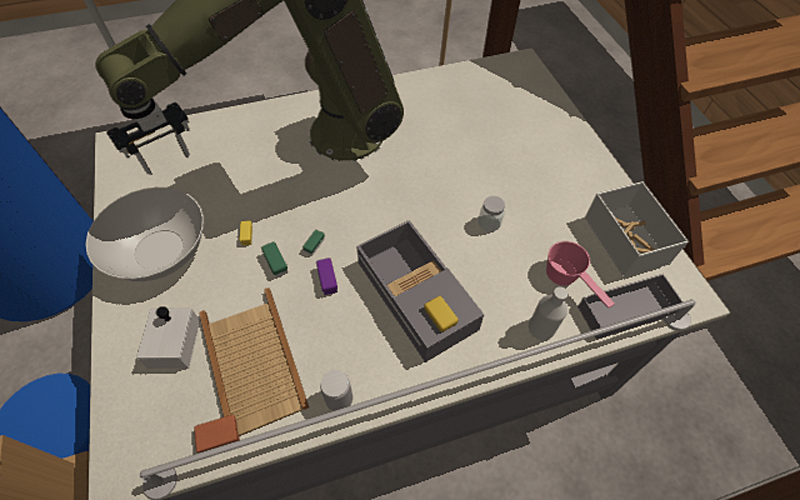

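View pics/top0.png

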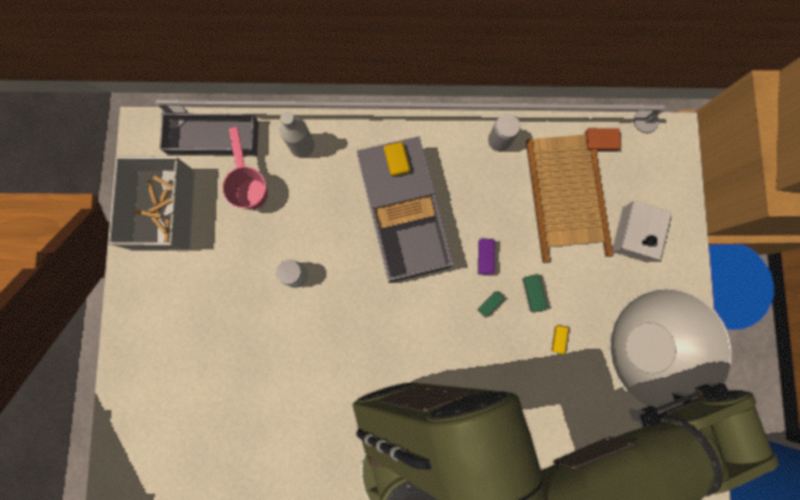

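The brush candidates in the top picture (800 px wide) are yellow (560,340), purple (487,256), small green (491,304) and larger green (536,293). Yellow and purple are excluded, so the larger green one is meant. I'll confirm that in enlarged crops.

Run:
```python
from h import *
c=load('top'); save(c,'t_brush.png',(370,180,470,290),5); save(c,'t_box.png',(270,100,380,230),4.5)
s=load('scene'); save(s,'s_brush.png',(180,165,280,245),6)
```

```text
(no output)
```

View pics/t_brush.png

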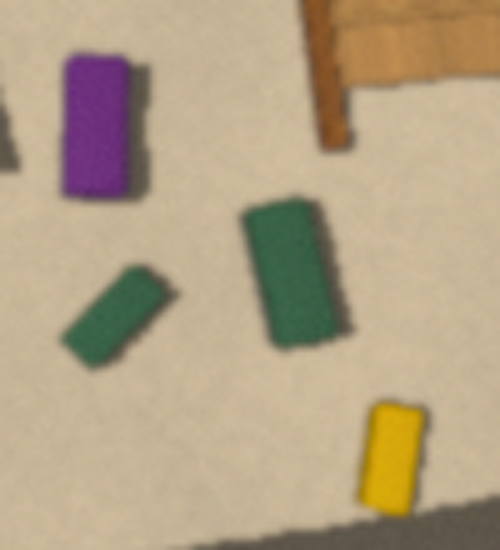

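View pics/t_box.png

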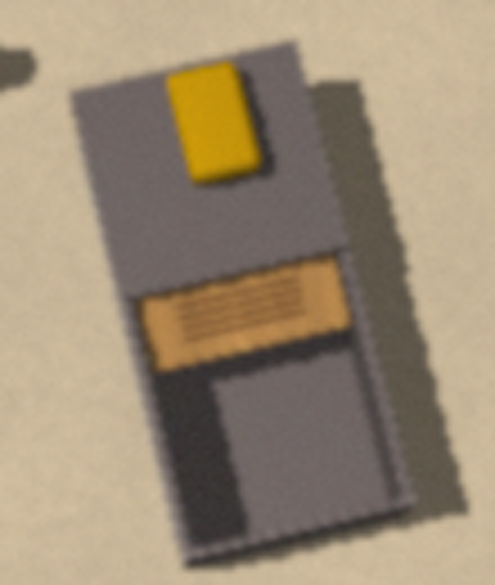

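View pics/s_brush.png

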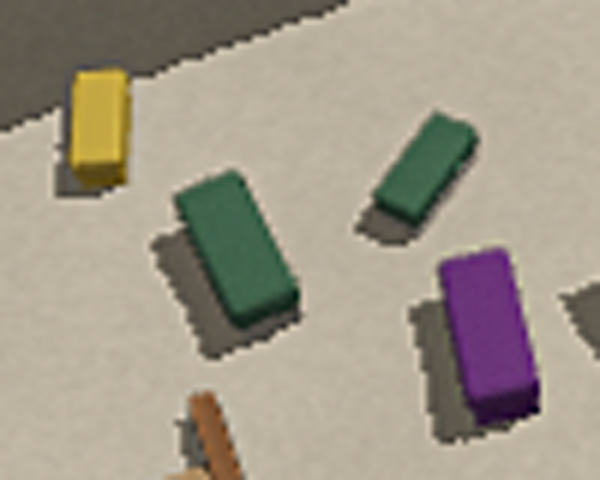

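The crops confirm it: the larger green block on bristles is at crop (293,272), i.e. full top image ≈(428,234). Next I'll measure the brush and the box.

```bash
cat >> h.py <<'E'
def cloud(c):
    R,t=RT(c); v,u=np.mgrid[0:400,0:640]; d=c['z_map']
    P=np.stack([(u-c['cx'])/c['fx']*d,(v-c['cy'])/c['fy']*d,d],-1)-t
    P=P@R; P[d==0]=np.nan; return P
E
python3 - <<'E'
from h import *
for n,b in (('top',(415,215,445,255)),('scene',(205,190,235,225))):
    c=load(n); P=cloud(c); col=c['color'].astype(int)
    m=(col[...,1]>col[...,0]+20)&(col[...,1]>col[...,2]+8); k=np.zeros_like(m);k[b[1]:b[3],b[0]:b[2]]=1; m&=k
    q=P[m]; z=q[:,2]; print(n,m.sum(),np.nanpercentile(z,[5,50,95]))
    vu=np.argwhere(m); 
    W=np.array([px(c,u,v,.040) for v,u in vu])[:,:2]
    top=q[np.abs(z-np.nanpercentile(z,70))<.012]
    print(cv2.minAreaRect((W*1000).astype(np.float32)),cv2.minAreaRect((top[:,:2]*1000).astype(np.float32)))
c=load('top');f=lambda a,b,z:px(c,270+a/4.5,100+b/4.5,z)
for a,b,z in((72,92,.092),(297,42,.092),(350,248,.092),(128,296,.092),(412,500,.086),(187,550,.086)): print(a,b,f(a,b,z).round(4), px(c,270+a/4.5,100+b/4.5).round(3))
# cover / lid / floor clouds
P=cloud(c)
q=P[100:240,270:380].reshape(-1,3); q=q[~np.isnan(q[:,2])]
g=q[(q[:,2]>.06)&(q[:,2]<.105)]
print(cv2.minAreaRect((g[:,:2]*1000).astype(np.float32)))
for a,b in((240,310),(160,350),(340,300),(300,430),(200,250)): print(a,b,px(c,270+a/4.5,100+b/4.5).round(4))
E
```

```text
top 338 [0.03444231 0.03873348 0.04263119]
((437.7629699707031, -311.3660888671875), (87.57611083984375, 40.025360107421875), 12.078978538513184) ((438.075439453125, -312.68658447265625), (87.62808227539062, 41.81789779663086), 12.318947792053223)
scene 267 [0.03482862 0.04012965 0.04444487]
((445.1308288574219, -315.6570739746094), (98.60702514648438, 38.53266525268555), 11.101536750793457) ((441.22174072265625, -316.182861328125), (92.22633361816406, 39.12290954589844), 11.34533405303955)
72 92 [0.7933 0.1421 0.092 ] [0.792 0.142 0.094]
297 42 [ 0.8314 -0.0165  0.092 ] [ 0.868 -0.021 -0.003]
350 248 [ 0.6816 -0.0531  0.092 ] [ 0.706 -0.06  -0.   ]
128 296 [0.6466 0.1012 0.092 ] [0.647 0.101 0.092]
412 500 [ 0.5056 -0.0949  0.086 ] [ 0.515 -0.104  0.003]
187 550 [0.4708 0.0594 0.086 ] [0.471 0.059 0.084]
((649.43017578125, 27.38428497314453), (342.6617431640625, 169.44894409179688), 14.10342788696289)
240 310 [0.6431 0.0233 0.0655]
160 350 [0.6128 0.0794 0.0711]
340 300 [ 0.65   -0.0475  0.0683]
300 430 [ 0.5661 -0.0216  0.0093]
200 250 [0.6804 0.0515 0.089 ]
```

```bash
cat >> h.py <<'E'
from scipy.spatial.transform import Rotation as Ro
def plan(p,yaw,n=None,Rt0=None):
    """tool shift (mm) + roll deg to have jaw axis at world yaw (mod pi)"""
    o=ctrl.get_obs(); R=Ro.from_euler('xyz',o['eef_rot']).as_matrix()
    d=R.T@(np.array(p)-o['ee_pos'])*1000
    z=R[:,2]; cur=np.arctan2(z[1],z[0])
    dy=(yaw-cur+np.pi/2)%np.pi-np.pi/2
    print('jaw yaw',np.degrees(cur),'toolx',R[:,0].round(4),'pos',o['ee_pos'].round(4),'q',o['qpos'].round(3))
    print('shift',d.round(1),'roll deg',-np.degrees(dy) if R[2,0]<0 else np.degrees(dy));
E
python3 - <<'E'
from h import *
a=np.radians(12)
plan([.440,-.314,.205],a+np.pi/2)
c=load('top');P=cloud(c);s=load('scene');
for n,u,v in(('bowlrim',615/1.25,345/1.25),('bowlrim2',690/1.25,292/1.25),('leg',545/1.25,255/1.25),('purple',487/1.25,256/1.25),('knob',650/1.25,240/1.25)): print(n,px(c,u,v).round(3))
Q=cloud(s)
print('bowl max',np.nanmax(P[232:330,488:585,2]),np.nanmax(Q[150:240,68:163,2]))
# refine box with both cameras: cover & wall points
for n,X in(('top',P),('scene',Q)):
    g=X.reshape(-1,3); g=g[(g[:,2]>.08)&(g[:,2]<.100)&(g[:,0]>.44)&(g[:,0]<.88)&(g[:,1]>-.13)&(g[:,1]<.18)]
    for ang in (13,14,15):
        t=np.radians(ang); d=np.array([np.cos(t),np.sin(t)]);e=np.array([-d[1],d[0]])
        a=g[:,:2]@d;b=g[:,:2]@e
        rear=a>a.max()-.15
        print(n,ang,len(g),np.percentile(a,[.2,99.8]).round(4),np.percentile(b,[1,99]).round(4),np.percentile(b[rear],[1,99]).round(4),np.percentile(b[~rear],[1,99]).round(4))
E
```

```text
jaw yaw -69.95406671101279 toolx [-3.e-04  1.e-03 -1.e+00] pos [ 0.1884 -0.5165  0.2049] q [-1.288  0.3    1.522 -0.     1.321 -0.067]
shift [ 1.000e-01  3.057e+02 -1.040e+02] roll deg 8.045933288987216
bowlrim [ 0.306 -0.513  0.033]
bowlrim2 [ 0.443 -0.737 -0.002]
leg [ 0.537 -0.347  0.022]
purple [ 0.532 -0.191  0.041]
knob [ 0.564 -0.583  0.108]
bowl max 0.5274296630184807 0.10883180898927343
top 13 2498 [0.4676 0.8092] [-0.2034 -0.0375] [-0.2005 -0.0372] [-0.2052 -0.0386]
top 14 2498 [0.4658 0.8065] [-0.2137 -0.0495] [-0.2129 -0.0499] [-0.2144 -0.0492]
top 15 2498 [0.463  0.8045] [-0.2255 -0.06  ] [-0.2258 -0.0628] [-0.2244 -0.0585]
scene 13 2498 [0.468  0.8108] [-0.2085 -0.0416] [-0.206  -0.0412] [-0.21   -0.0422]
scene 14 2498 [0.4655 0.8076] [-0.2189 -0.0537] [-0.2187 -0.0543] [-0.2192 -0.0527]
scene 15 2498 [0.4625 0.8057] [-0.2315 -0.0642] [-0.2317 -0.0669] [-0.2295 -0.0623]
```

>>> {"api": "servo_tool", "payload": {"motion": [0,30,-10,0,0,76,-26,2,0,126,-43,4,0,176,-60,6,0,226,-77,8,0,270,-92,8,0,298,-101,8,0,306,-104,8,0,306,-104,8], "gripper": 0.75}}

```text
time_s: 1.23
ee_pos: [0.44, -0.3142, 0.2052]
eef_rot: [-2.203, 1.57, 2.72]
force: [0.3, -0.6, 0.0]
grip_width: 0.0704
```

Run:
```python
from h import *
plan([.440,-.314,.012],np.radians(102))
for n,b in(('top',(370,190,480,290)),('scene',(180,120,290,240))):
    c=cam(n); save(c,'hov_%s.png'%n,b,4.5)
o=ctrl.get_obs();print(o['time_s'],o['force'],o['grip_width'])
```

```text
jaw yaw -77.93492974680886 toolx [-5.e-04  2.e-04 -1.e+00] pos [ 0.44   -0.3142  0.2052] q [-0.688  0.28   1.548 -0.     1.315  0.672]
shift [ 1.932e+02  1.000e-01 -2.000e-01] roll deg 0.06507025319112704
1.325 [-0.16054276 -0.5197747  -0.22361199] 0.07045326437958627
```

View pics/hov_scene.png

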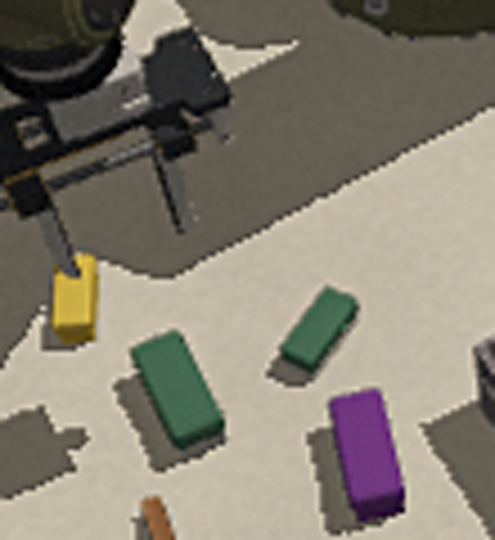

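The open gripper is above the brush, with the fingers at crop (75,270) and (185,230), and all the objects are undisturbed. Descending.

>>> {"api": "servo_tool", "payload": {"motion": [25,0,0,0,70,0,0,0,115,0,0,0,150,0,0,0,175,0,0,0,188,0,0,0,193,0,0,0,193,0,0,0]}}

```text
time_s: 2.33
ee_pos: [0.4404, -0.3145, 0.013]
eef_rot: [0.667, 1.57, -0.694]
force: [0.7, -0.7, -0.9]
grip_width: 0.0702
```

>>> {"api": "servo_tool", "payload": {"motion": [0,0,0,0,0,0,0,0,0,0,0,0,0,0,0,0,0,0,0,0,0,0,0,0], "gripper": 0.3, "force": 15}}

```text
time_s: 3.08
ee_pos: [0.4405, -0.3143, 0.0128]
eef_rot: [0.666, 1.57, -0.695]
force: [-0.7, 0.7, 6.3]
grip_width: 0.0421
```

>>> {"api": "servo_tool", "payload": {"motion": [-10,0,0,0,-40,0,0,0,-85,0,0,0,-130,0,0,0,-165,0,0,0,-185,0,0,0,-190,0,0,0,-190,0,0,0]}}

```text
time_s: 4.08
ee_pos: [0.4401, -0.3139, 0.2019]
eef_rot: [-2.489, 1.57, 2.433]
force: [-0.4, -0.4, -1.7]
grip_width: 0.0419
```

```bash
cat >> h.py <<'E'
O=np.array([.6456,.0229]); TH=np.radians(14)
def box(x,y,z):
    d=np.array([np.cos(TH),np.sin(TH)]);e=np.array([-d[1],d[0]]); p=O+x*d+y*e; return np.array([p[0],p[1],z])
def inbox(p):
    d=np.array([np.cos(TH),np.sin(TH)]);e=np.array([-d[1],d[0]]); q=np.array(p[:2])-O; return q@d,q@e
E
python3 - <<'E'
from h import *
plan(box(-.095,0,.205),TH+np.pi/2)
o=ctrl.get_obs();print(o['time_s'],o['force'],o['grip_width'])
for n,b in(('top',(370,150,480,290)),('scene',(150,90,310,240))):
    c=cam(n); save(c,'lift_%s.png'%n,b,4)
E
```

```text
jaw yaw -77.96065705846927 toolx [-6.e-04  5.e-04 -1.e+00] pos [ 0.4401 -0.3139  0.2019] q [-0.687  0.282  1.552  0.     1.308  0.673]
shift [  -3.   176.3 -283.3] roll deg -1.9606570584692895
4.075 [-0.44562122 -0.35807751 -1.65918068] 0.041885154308673976
```

View pics/lift_scene.png

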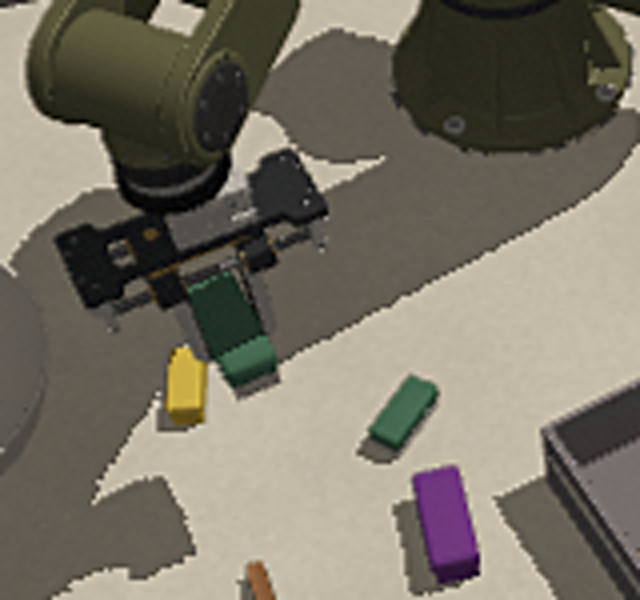

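The brush is held, its front end at crop (250,360), and its neighbours have not moved. Carrying it over the well.

>>> {"api": "servo_tool", "payload": {"motion": [0,15,-24,0,0,39,-63,-1,0,64,-103,-2,0,89,-143,-2,0,114,-183,-2,0,139,-223,-2,0,160,-257,-2,0,172,-276,-2,0,176,-283,-2,0,176,-283,-2,0,176,-283,-2]}}

```text
time_s: 5.55
ee_pos: [0.5532, -0.0015, 0.2023]
eef_rot: [-1.391, 1.571, -2.718]
force: [-0.4, -0.4, -1.5]
grip_width: 0.0418
```

Run:
```python
from h import *
plan(box(-.095,0,.020),TH+np.pi/2)
o=ctrl.get_obs();print(o['time_s'],o['force'],o['grip_width'],inbox(o['ee_pos']))
for n,b in(('top',(250,90,400,240)),('scene',(250,120,410,280))):
    c=cam(n); save(c,'over_%s.png'%n,b,3.75)
P=cloud(c); col=c['color'].astype(int); m=(col[...,1]>col[...,0]+14)&(col[...,1]>col[...,2]+5)&(P[...,0]>.45)&(P[...,0]<.65)&(abs(P[...,1])<.08)&(P[...,2]>.12)&(P[...,2]<.26)
q=P[m]; print(len(q)); b=np.array([inbox(p) for p in q])
for lo in np.arange(-.16,-.02,.02):
    k=(b[:,0]>lo)&(b[:,0]<lo+.02)
    if k.sum(): print(lo.round(3),k.sum(),np.percentile(q[k,2],[10,50,90]).round(3),np.percentile(b[k,1],[5,95]).round(3))
```

```text
jaw yaw -76.00974199535996 toolx [-3.e-04 -1.e-04 -1.e+00] pos [ 0.5532 -0.0015  0.2023] q [-0.069  0.31   1.516 -0.     1.316  1.258]
shift [182.3   0.6  -1.3] roll deg -0.009741995359949409
5.55 [-0.4132473  -0.36595791 -1.51889011] 0.04179259286858572 (np.float64(-0.0955697148407364), np.float64(-0.001295402810160397))
244
-0.14 1 [0.229 0.229 0.229] [0.014 0.014]
-0.12 33 [0.227 0.23  0.232] [-0.009  0.014]
-0.1 62 [0.226 0.229 0.232] [-0.018  0.014]
-0.08 74 [0.225 0.229 0.231] [-0.022  0.013]
-0.06 74 [0.216 0.225 0.231] [-0.021  0.014]
```

View pics/over_scene.png

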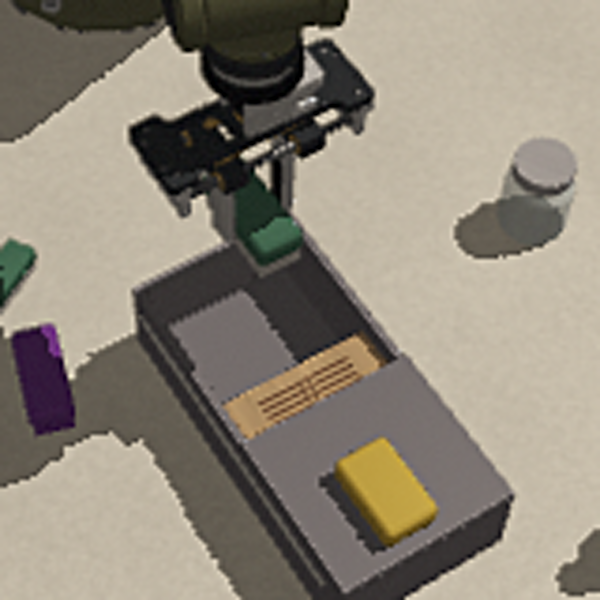

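The brush hangs level over the well (top ≈0.230 m) and is clear of the walls and the lid. Lowering.

>>> {"api": "servo_tool", "payload": {"motion": [15,0,-1,0,50,0,-1,0,90,0,-1,0,125,0,-1,0,153,0,-1,0,171,0,-1,0,179,0,-1,0,181,0,-1,0,181,0,-1,0]}}

```text
time_s: 6.78
ee_pos: [0.5536, 0.0003, 0.0221]
eef_rot: [1.26, 1.57, -0.066]
force: [1.5, -0.5, -0.5]
grip_width: 0.0421
```

>>> {"api": "servo_tool", "payload": {"motion": [1,0,0,0,2,0,0,0,3,0,0,0,3,0,0,0]}}

```text
time_s: 7.28
ee_pos: [0.5531, 0.0004, 0.0184]
eef_rot: [-1.965, 1.571, 2.992]
force: [0.5, -0.5, -1.2]
grip_width: 0.0419
```

>>> {"api": "servo_tool", "payload": {"motion": [0,0,0,0,0,0,0,0,0,0,0,0,0,0,0,0], "gripper": 0.7}}

```text
time_s: 7.78
ee_pos: [0.5532, 0.0003, 0.0185]
eef_rot: [1.3, 1.571, -0.026]
force: [0.5, -0.2, -0.0]
grip_width: 0.0659
```

>>> {"api": "servo_tool", "payload": {"motion": [-8,0,0,0,-35,0,0,0,-75,0,0,0,-115,0,0,0,-140,0,0,0,-150,0,0,0,-150,0,0,0]}}

```text
time_s: 8.65
ee_pos: [0.5532, 0.0004, 0.1685]
eef_rot: [1.264, 1.57, -0.061]
force: [-0.5, 0.2, -0.6]
grip_width: 0.0655
```

Run:
```python
from h import *
plan(box(-.012,0,.150),TH+np.pi/2)
o=ctrl.get_obs();print(o['time_s'],o['force'],o['grip_width'],inbox(o['ee_pos']))
for n,b in(('top',(250,90,400,240)),('scene',(250,120,410,280))):
    c=cam(n); save(c,'rel_%s.png'%n,b,3.75)
```

```text
jaw yaw -75.95560142461022 toolx [ 4.e-04 -0.e+00 -1.e+00] pos [5.532e-01 4.000e-04 1.685e-01] q [-0.066  0.339  1.558  0.     1.244  1.26 ]
shift [18.6 83.1  0.6] roll deg 0.044398575389754204
8.65 [-0.5362566   0.18732671 -0.63213687] 0.06546716258195433 (np.float64(-0.0951340188173776), np.float64(0.000494921471603029))
```

View pics/rel_scene.png

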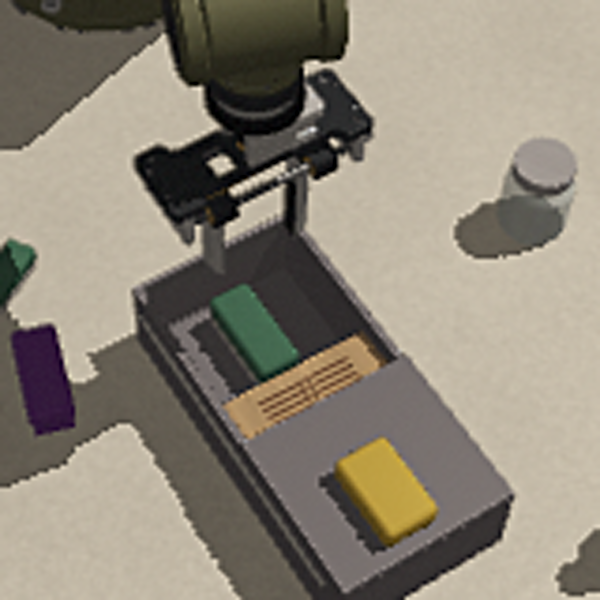

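The brush stands free in the well (crop (255,330)). Now I'll go over the lid's bare strip with the fingers shut.

>>> {"api": "servo_tool", "payload": {"motion": [0,10,0,0,0,35,0,0,0,62,0,0,0,80,0,0,0,86,0,0,20,86,0,0,45,86,0,0,65,86,0,0,75,86,0,0,78,86,0,0,78,86,0,0,78,86,0,0], "gripper": 0}}

```text
time_s: 10.25
ee_pos: [0.6369, 0.0212, 0.0912]
eef_rot: [1.328, 1.57, 0.002]
force: [0.3, 0.2, -0.6]
grip_width: 0.0005
```

Run:
```python
from h import *
o=ctrl.get_obs();print(o['time_s'],o['force'],o['grip_width'],o['ee_pos'],inbox(o['ee_pos']))
for n,b in(('top',(270,100,380,230)),('scene',(250,120,410,280))):
    c=cam(n); save(c,'pre_%s.png'%n,b,3.75)
```

```text
10.25 [ 0.29784295  0.20211077 -0.60907646] 0.0005140464343633722 [0.6369041  0.02122684 0.09121604] (np.float64(-0.008842366217781488), np.float64(0.0004802688880799794))
```

View pics/pre_scene.png

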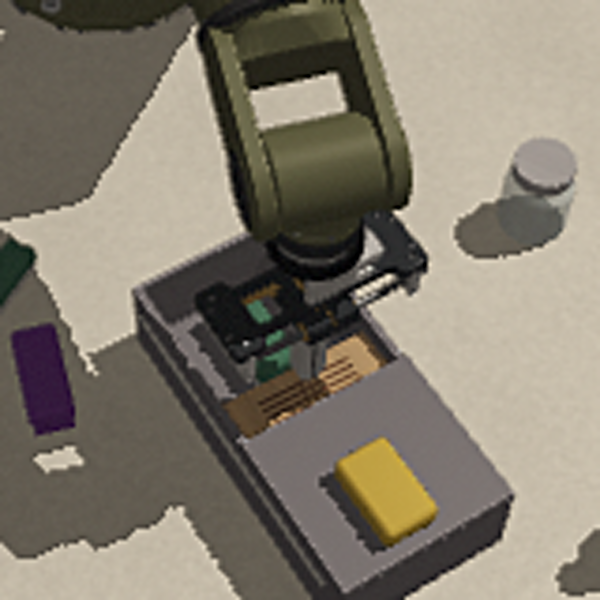

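The fingertips are over the lid strip (crop (310,375)). I'll lower slowly to find the lid by touch.

>>> {"api": "servo_tool", "payload": {"motion": [6,0,0,0,10,0,0,0,11,0,0,0]}}

```text
time_s: 10.72
ee_pos: [0.6364, 0.0212, 0.0789]
eef_rot: [-1.839, 1.57, 3.118]
force: [0.5, -0.7, 0.2]
grip_width: 0.0004
```

>>> {"api": "servo_tool", "payload": {"motion": [1,0,0,0,2,0,0,0]}}

```text
time_s: 10.98
ee_pos: [0.6366, 0.0212, 0.0775]
eef_rot: [1.479, 1.571, 0.153]
force: [-0.2, 0.3, 0.0]
grip_width: 0.0003
```

>>> {"api": "servo_tool", "payload": {"motion": [1,0,0,0,2,0,0,0]}}

```text
time_s: 11.22
ee_pos: [0.6366, 0.0212, 0.0754]
eef_rot: [1.37, 1.571, 0.044]
force: [-0.2, -0.6, -0.1]
grip_width: 0.0004
```

>>> {"api": "servo_tool", "payload": {"motion": [1,0,0,0,1,0,0,0]}}

```text
time_s: 11.48
ee_pos: [0.6365, 0.0212, 0.0744]
eef_rot: [-1.929, 1.571, 3.028]
force: [0.2, -0.6, -0.2]
grip_width: 0.0009
```

>>> {"api": "servo_tool", "payload": {"motion": [1,0,0,0,1,0,0,0]}}

```text
time_s: 11.72
ee_pos: [0.6366, 0.0212, 0.0734]
eef_rot: [-1.792, 1.571, -3.118]
force: [1.3, -0.9, -0.7]
grip_width: 0.0001
```

>>> {"api": "servo_tool", "payload": {"motion": [1,0,0,0,1,0,0,0]}}

```text
time_s: 11.98
ee_pos: [0.6365, 0.0212, 0.0724]
eef_rot: [-2.037, 1.571, 2.921]
force: [0.1, 0.0, -0.5]
grip_width: 0.0002
```

>>> {"api": "servo_tool", "payload": {"motion": [1,0,0,0,1,0,0,0]}}

```text
time_s: 12.22
ee_pos: [0.6366, 0.0212, 0.0714]
eef_rot: [-2.163, 1.571, 2.794]
force: [-0.9, 0.3, -0.4]
grip_width: 0.0003
```

>>> {"api": "servo_tool", "payload": {"motion": [0.7,0,0,0,0.7,0,0,0]}}

```text
time_s: 12.48
ee_pos: [0.6366, 0.0212, 0.0707]
eef_rot: [-1.895, 1.571, 3.063]
force: [-0.4, 0.0, -0.2]
grip_width: 0.0005
```

>>> {"api": "servo_tool", "payload": {"motion": [0.7,0,0,0,0.7,0,0,0]}}

```text
time_s: 12.72
ee_pos: [0.6366, 0.0212, 0.0701]
eef_rot: [1.173, 1.571, -0.153]
force: [-0.2, -0.1, 0.9]
grip_width: 0.0004
```

>>> {"api": "servo_tool", "payload": {"motion": [0.7,0,0,0,0.7,0,0,0]}}

```text
time_s: 12.98
ee_pos: [0.6367, 0.0212, 0.0698]
eef_rot: [1.278, 1.57, -0.048]
force: [-2.6, 0.8, 5.1]
grip_width: 0.0006
```

>>> {"api": "servo_tool", "payload": {"motion": [0.4,0,0,0,0.4,0,0,0]}}

```text
time_s: 13.22
ee_pos: [0.6367, 0.0212, 0.0696]
eef_rot: [1.229, 1.57, -0.097]
force: [-2.5, -0.3, 6.1]
grip_width: 0.0005
```

>>> {"api": "servo_tool", "payload": {"motion": [0.3,0,0,0,0.3,0,0,0]}}

```text
time_s: 13.48
ee_pos: [0.6367, 0.0212, 0.0695]
eef_rot: [1.207, 1.57, -0.118]
force: [-3.8, -0.5, 8.0]
grip_width: 0.0007
```

>>> {"api": "servo_tool", "payload": {"motion": [0.6,0,0,0,0.6,0,0,0]}}

```text
time_s: 13.72
ee_pos: [0.637, 0.0212, 0.0693]
eef_rot: [1.302, 1.569, -0.023]
force: [-3.6, 0.5, 9.8]
grip_width: 0.0004
```

>>> {"api": "servo_tool", "payload": {"motion": [0,-2,0,0,0,-4,0,0,0,-6,0,0]}}

```text
time_s: 14.1
ee_pos: [0.632, 0.02, 0.0694]
eef_rot: [1.407, 1.567, 0.081]
force: [2.8, 1.8, 8.1]
grip_width: 0.0003
```

>>> {"api": "servo_tool", "payload": {"motion": [0.7,0,0,0,0.7,-3,0,0,0.7,-6,0,0,0.7,-9,0,0]}}

```text
time_s: 14.6
ee_pos: [0.6234, 0.0178, 0.0691]
eef_rot: [1.394, 1.566, 0.069]
force: [3.1, 2.6, 8.5]
grip_width: 0.0006
```

Run:
```python
from h import *
o=ctrl.get_obs();print(o['time_s'],o['force'],o['ee_pos'],inbox(o['ee_pos']))
for n,b in(('top',(270,100,380,230)),('scene',(250,120,410,280))):
    c=cam(n); save(c,'d1_%s.png'%n,b,3.75)
```

```text
14.6 [3.13256424 2.58132901 8.52160694] [0.62344634 0.01778881 0.0690604 ] (np.float64(-0.022732113102946764), np.float64(0.00040009319519822143))
```

View pics/d1_scene.png

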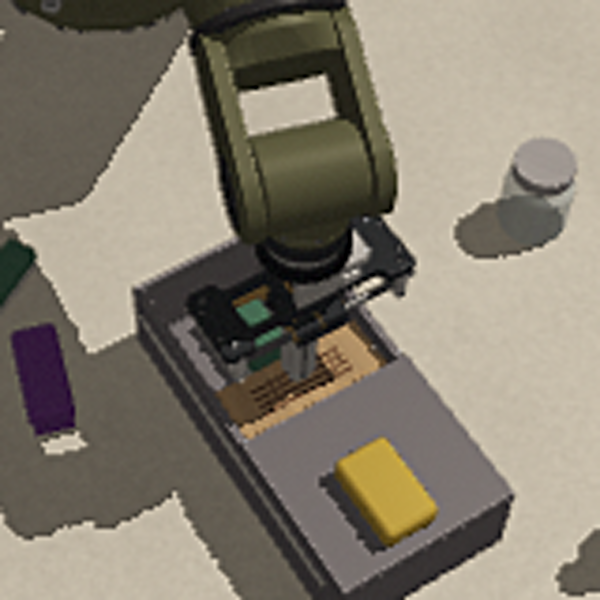

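The lid is following: its dark lines have come away from the cover edge (crop ~(310,375)). I'll press slightly more and carry on in short drags.

>>> {"api": "servo_tool", "payload": {"motion": [0.5,-1,0,0,0.6,-4,0,0,0.7,-7,0,0,0.8,-10,0,0]}}

```text
time_s: 15.2
ee_pos: [0.614, 0.0154, 0.0685]
eef_rot: [1.384, 1.566, 0.059]
force: [3.5, 2.1, 12.6]
grip_width: 0.0005
```

>>> {"api": "servo_tool", "payload": {"motion": [0.4,-2,0,0,0.5,-5,0,0,0.6,-8,0,0,0.7,-11,0,0]}}

```text
time_s: 15.7
ee_pos: [0.6035, 0.0127, 0.0681]
eef_rot: [1.374, 1.565, 0.049]
force: [3.1, 1.9, 14.6]
grip_width: 0.0007
```

Run:
```python
from h import *
o=ctrl.get_obs();print(o['time_s'],o['force'],o['ee_pos'],inbox(o['ee_pos']))
for n,b in(('top',(270,100,380,230)),('scene',(250,120,410,280))):
    c=cam(n); save(c,'d2_%s.png'%n,b,3.75)
```

```text
15.7 [ 3.13824324  1.85870234 14.58007864] [0.60347987 0.01270429 0.06808614] (np.float64(-0.04333554480896866), np.float64(0.0002969235226191129))
```

View pics/d2_scene.png

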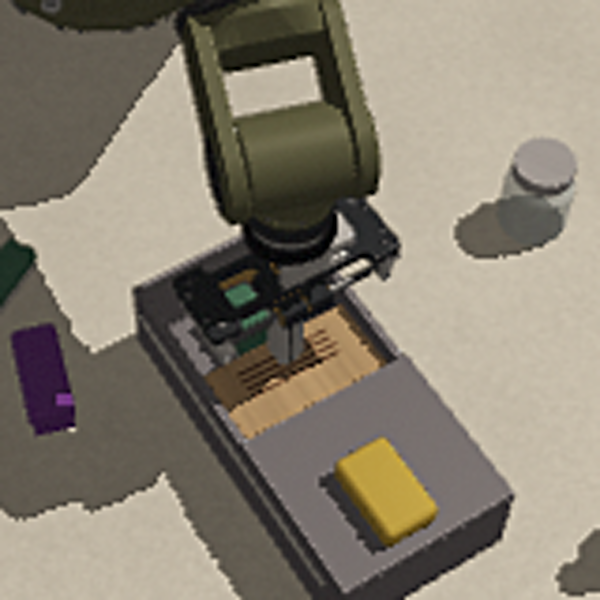

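>>> {"api": "servo_tool", "payload": {"motion": [-0.3,-2,0,0,-0.2,-5,0,0,-0.1,-9,0,0,0.1,-13,0,0]}}

```text
time_s: 16.3
ee_pos: [0.5907, 0.0095, 0.0678]
eef_rot: [1.371, 1.565, 0.045]
force: [3.3, 1.4, 12.5]
grip_width: 0.0005
```

>>> {"api": "servo_tool", "payload": {"motion": [0.1,-3,0,0,0.2,-7,0,0,0.3,-11,0,0,0.4,-15,0,0]}}

```text
time_s: 16.8
ee_pos: [0.5762, 0.0058, 0.0673]
eef_rot: [1.357, 1.565, 0.032]
force: [3.5, 2.0, 13.0]
grip_width: 0.0006
```

>>> {"api": "servo_tool", "payload": {"motion": [0.0,-3,0,0,0.1,-7,0,0,0.2,-11,0,0,0.3,-15,0,0]}}

```text
time_s: 17.3
ee_pos: [0.5616, 0.0022, 0.0669]
eef_rot: [1.353, 1.566, 0.028]
force: [2.7, 2.7, 12.5]
grip_width: 0.0006
```

>>> {"api": "servo_tool", "payload": {"motion": [0.1,-3,0,0,0.2,-7,0,0,0.3,-11,0,0,0.4,-15,0,0]}}

```text
time_s: 17.8
ee_pos: [0.5471, -0.0015, 0.0665]
eef_rot: [1.341, 1.566, 0.016]
force: [2.9, 2.2, 13.4]
grip_width: 0.0008
```

Run:
```python
from h import *
o=ctrl.get_obs();print(o['time_s'],o['force'],o['ee_pos'],inbox(o['ee_pos']))
for n,b in(('top',(270,100,380,230)),('scene',(250,120,410,280))):
    c=cam(n); save(c,'d3_%s.png'%n,b,3.75)
```

```text
17.8 [ 2.91745285  2.20629857 13.38765286] [ 0.54708333 -0.00148366  0.06646493] (np.float64(-0.10148924883111922), np.float64(0.0001739780467176485))
```

View pics/d3_scene.png

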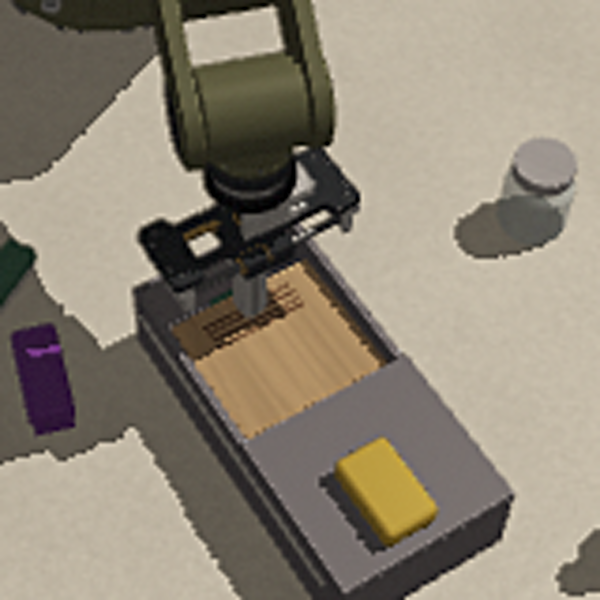

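>>> {"api": "servo_tool", "payload": {"motion": [-0.1,-3,0,0,0.0,-7,0,0,0.1,-11,0,0,0.2,-15,0,0]}}

```text
time_s: 18.4
ee_pos: [0.5325, -0.0052, 0.0661]
eef_rot: [1.326, 1.566, -0.0]
force: [3.2, 2.4, 11.3]
grip_width: 0.0007
```

>>> {"api": "servo_tool", "payload": {"motion": [0.1,-2,0,0,0.1,-4,0,0,0.2,-6,0,0,0.3,-8,0,0]}}

```text
time_s: 18.9
ee_pos: [0.5248, -0.0071, 0.0658]
eef_rot: [1.325, 1.566, -0.001]
force: [3.6, 1.7, 12.5]
grip_width: 0.0004
```

Run:
```python
from h import *
o=ctrl.get_obs();print(o['time_s'],o['force'],o['ee_pos'],inbox(o['ee_pos']))
for n,b in(('top',(290,150,370,230)),('scene',(270,160,370,260))):
    c=cam(n); save(c,'d4_%s.png'%n,b,6)
```

```text
18.9 [ 3.5615362   1.70158761 12.45370151] [ 0.5247924  -0.00710743  0.06583693] (np.float64(-0.12447854938395321), np.float64(0.00010991817445419744))
```

View pics/d4_scene.png

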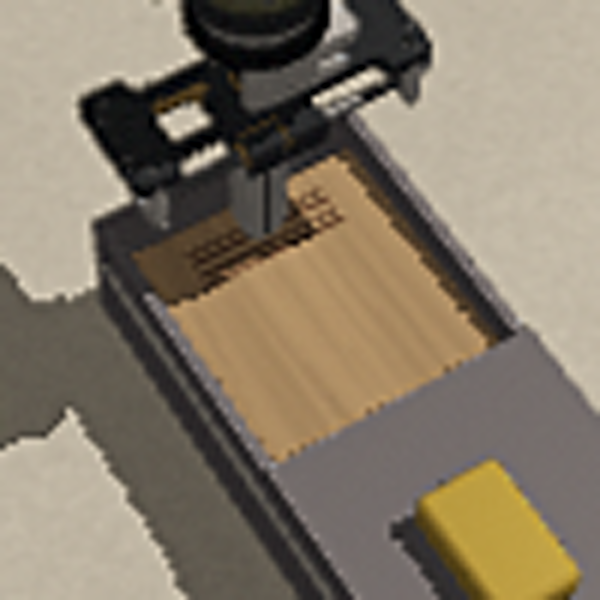

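Run:
```python
from h import *
c=load('scene')
for u,v in((133,258),(345,157)):
    p=px(c,270+u/6,160+v/6,.0655);print(inbox(p))
print(proj(c,box(-.16,.073,.0655)),proj(c,box(-.16,-.073,.0655)))
```

```text
(np.float64(-0.14144477487944332), np.float64(-0.0704323008386459))
(np.float64(-0.1384521093512417), np.float64(0.06674437092076027))
[np.float64(325.7072360745708), np.float64(181.0750258351746)] [np.float64(288.7686712121766), np.float64(199.38317203699683)]
```

>>> {"api": "servo_tool", "payload": {"motion": [0,-3,0,0,0.1,-6,0,0,0.2,-9,0,0,0.3,-12,0,0]}}

```text
time_s: 19.5
ee_pos: [0.5131, -0.01, 0.0655]
eef_rot: [1.314, 1.566, -0.011]
force: [3.6, 1.2, 12.2]
grip_width: 0.0007
```

>>> {"api": "servo_tool", "payload": {"motion": [0,-1.5,0,0,0.1,-3,0,0,0.1,-4.5,0,0]}}

```text
time_s: 19.88
ee_pos: [0.5095, -0.0111, 0.0656]
eef_rot: [1.334, 1.564, 0.009]
force: [7.0, 3.1, 11.3]
grip_width: 0.0
```

>>> {"api": "servo_tool", "payload": {"motion": [0,-1,0,0,0.1,-2,0,0]}}

```text
time_s: 20.12
ee_pos: [0.5076, -0.0116, 0.0655]
eef_rot: [1.325, 1.564, -0.001]
force: [7.5, 2.5, 11.1]
grip_width: 0.0007
```

The drag force doubled to about 8 N, so the lid has met a stop. I'll lift off and look.

>>> {"api": "servo_tool", "payload": {"motion": [-3,0,0,0,-15,0,0,0,-40,0,0,0,-80,0,0,0,-110,-15,0,0,-130,-60,0,0,-130,-110,0,0,-130,-150,0,0,-130,-170,0,0,-130,-170,0,0]}}

```text
time_s: 21.38
ee_pos: [0.3396, -0.0531, 0.1942]
eef_rot: [0.966, 1.57, -0.361]
force: [0.5, -0.2, 0.6]
grip_width: 0.0003
```

Run:
```python
from h import *
o=ctrl.get_obs();print(o['time_s'],o['force'],o['ee_pos'],inbox(o['ee_pos']))
for n,b in(('top',(290,150,370,230)),('scene',(270,160,370,260))):
    c=cam(n); save(c,'e_%s.png'%n,b,6); save(c,'ef_%s.png'%n,None,1.25)
c=load('scene')
for y in(.073,0,-.073): print((np.array(proj(c,box(-.16,y,.0645)))-[270,160])*6)
c=load('top')
for y in(.073,0,-.073): print((np.array(proj(c,box(-.16,y,.0645)))-[290,150])*6)
```

```text
21.375 [ 0.4603738  -0.22048787  0.56773342] [ 0.33963927 -0.05311214  0.19421704] (np.float64(-0.3152613901321459), np.float64(0.00026434730710026645))
[334.21450554 127.4799984 ]
[225.21889571 181.51841219]
[112.71647876 237.29544916]
[138.44644798 433.41034702]
[274.21609407 400.02709667]
[409.12523066 366.85542972]
```

View pics/e_scene.png

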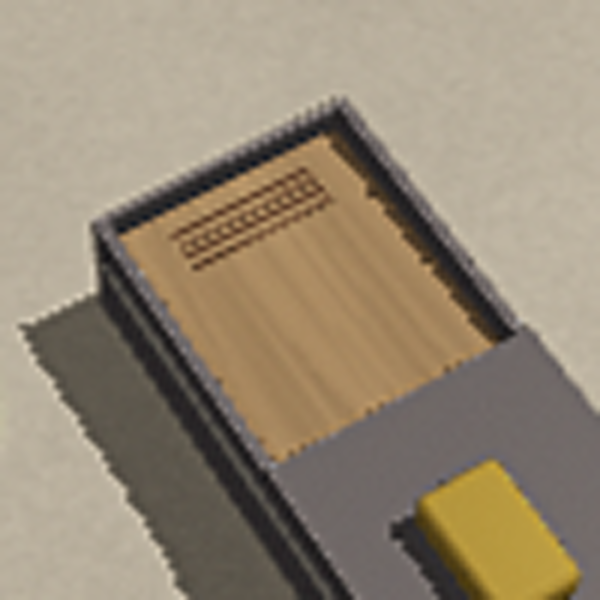

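View pics/e_top.png

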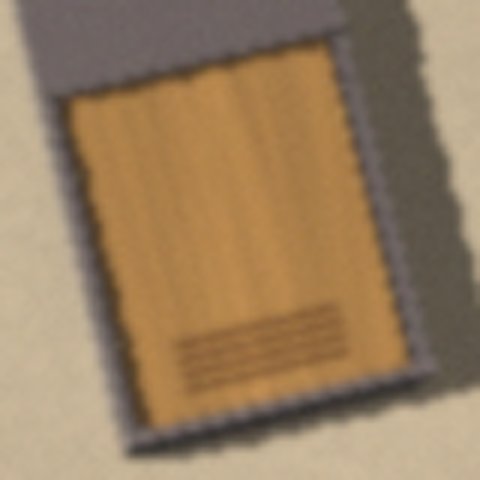

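Run:
```python
from h import *
z=.0645
for n in('scene','top'):
    c=load(n); im=c['color'].astype(np.float32)
    xs=np.arange(-.180,-.138,.002); ys=np.linspace(-.055,.055,45)
    r=[]
    for x in xs:
        uv=np.array([proj(c,box(x,y,z)) for y in ys],np.float32)
        s=cv2.remap(im,uv[:,0].reshape(1,-1),uv[:,1].reshape(1,-1),cv2.INTER_LINEAR)[0]
        r.append((s[:,0]-s[:,2]).mean())
    print(n,[(round(x*1000),int(v)) for x,v in zip(xs,r)])
    print([np.round(proj(c,box(-.16,0,h)),1) for h in(.0645,.086)])
P0=load('top');
```

```text
scene [(-180, 24), (-178, 17), (-176, 11), (-174, 7), (-172, 4), (-170, 2), (-168, 0), (-166, -1), (-164, 5), (-162, 33), (-160, 64), (-158, 75), (-156, 75), (-154, 74), (-152, 73), (-150, 71), (-148, 66), (-146, 61), (-144, 63), (-142, 69), (-140, 69)]
[array([307.5, 190.3]), array([307.4, 186.6])]
top [(-180, 42), (-178, 36), (-176, 29), (-174, 22), (-172, 17), (-170, 12), (-168, 8), (-166, 7), (-164, 10), (-162, 17), (-160, 31), (-158, 53), (-156, 75), (-154, 91), (-152, 98), (-150, 100), (-148, 100), (-146, 96), (-144, 91), (-142, 89), (-140, 90)]
[array([335.7, 216.7]), array([336. , 215.9])]
```

View pics/ef_scene.png

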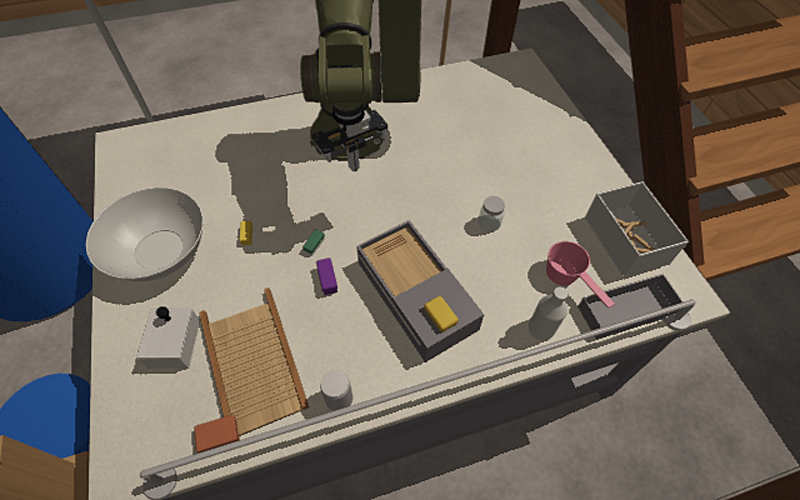

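The lid's front edge measures at box x ≈ -162 mm in the scene view and -158 mm in the top view. The mean is -160 mm, which is the inner face of the front wall, so the box is shut. The soap (440,315), jar (492,212), dipper and the look-alikes stand where they were. Handing in.

```bash
python3 -c "
from h import *
ctrl.hand_in(); print(ctrl.get_obs()['time_s'])"
```

```text
the job is handed in; nothing more can be done
the job is handed in; nothing more can be done
```

The scrub brush, the larger green one, is standing free on its bristles in the front well, and the lid is shut over it. I handed the job in at about 21.5 s, with the arm clear of everything.

- **Press:** I found the lid by touch at about 70 mm, where it slopes down towards the front. I dragged it at 8–13 N, with a brief peak reading of 14.6 N. Forces are only read at the end of each move.
- **Shut check:** The drag force rose from about 4 N to 8 N at the end of travel. That means the lid had met its stop and the fingers were starting to slip. The two cameras put the front edge at -162 mm and -158 mm. They disagree by 4 mm, but their mean is the front wall's inner face at -160 mm.
- **Other things:** In the last picture the soap, jar, dipper and look-alikes stand where they were. I judged this by eye and did not measure it.
- **Not checked:** I could not see the brush once the lid was shut. I last saw the whole of it standing free just after release, and parts of it in place during the drag.

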